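Park the index plunger and close the stop on a contactor

ROBOT

A 6-joint arm with a two-finger parallel gripper is mounted at the origin on a cart in front of the work surface, level with it; the furniture and walls round the work are solid. World frame = base frame: x ahead of the robot, y to its left, z up, the work surface at z = 0. Lengths are in m, angles in rad, forces in N, time in s.
With the tool pointing down it reaches from about 0.225 to 0.875 m from the base axis. Payload 3.4 kg.
Tool frame: the origin (TCP) lies midway between the tips of the shut fingers; the grasp point (between the pads) lies 19 mm behind it; z points along the fingers, y is the line along which they close (so a half turn about z gives the same grasp; the last joint's range is limited). The gripper opens to 85 mm and grips with 20 to 120 N. Pads are 22 mm wide; open, the fingers measure 114 mm over their backs; the gripper's body (76 mm by 85 mm) begins 54 mm behind the grasp point. The pads swing forward as they close: fully open they stand 13 mm farther back than shut.
Start: joints at [1.116, 0.276, 1.505, -0, 1.361, -0.121], TCP at [0.188, 0.543, 0.231] pointing down, gripper open.
Joint ranges: [-2.89, 2.89], [-0.75, 2.08], [0.22, 2.7], [-1.18, 4.32], [0.11, 2.71], [-2.7, 2.7]. Speed limits (rad/s): [2.57, 2.57, 3.14, 3.14, 3.14, 3.14].

INTERFACE

Orientations are given as a unit quaternion [w, x, y, z].
In Python, from rig import * gives the robot as it stands.
- The arm moves only by the tool apply_moves, never from a script. Its argument "steps" is one flat list of numbers, 4 for each row, row after row: the shift along the world's x, y, z in cm, then the turn about the world's z in degrees. A call has 1 to 8 rows; each row is the pose to reach, as a shift and turn from the pose commanded when the call began; what a row does not reach only later rows make up. A row lasts 1/12 s, in which the tool goes at most 41.7 mm and 7.16 degrees, less where a joint would pass 70% of its speed; a pose out of reach is approached as far as the arm can. A call with a gripper value outside its range is refused whole. "jaw" is the closure in counts, from 0 (fully open) to 255 (shut), set as the call begins (left out, the last holds). The fingers move at their own pace and stop on an object; "newtons" is the grip in N (left out, the last holds). Time passes only in rows, so rows that repeat a pose let the fingers close. It gives the time, the measured TCP pose, the force, the opening and the grip force at its end, in the units of the state.
- get_state(): the state, without advancing time (a new reading comes with each control period).
- get_image(name): name is "side" or "top"; returns the picture (400x640x3 uint8, red, green, blue); there is no depth.
- calibration(name): a dict with "fx", "fy", "cx", "cy" (pixels), "xyz" and "rotation" of the camera in the world. Camera axes: x right, y up, looking along -z (the intrinsics and any distortion apply to the point x, -y, -z); pixel columns grow to the right and rows downward; lengths in m; the calibration is good to about 2 mm. A picture is of the moment at which its call begins. calibration takes no time and is no camera call.
- sign_off(): hands the job in; it is judged then, once.
The state is a dict: "clock": time; "qpos": joint angles; "qd": joint speeds; "effort": joint torques, N m; "position": TCP position; "ee_rot": TCP orientation; "contact_force": force on the tool from outside, world axes, zero at the start; "moment": the same for the moment, N m; "width": finger opening in m; "gripper_force": force on a finger pad.
Only numpy, scipy, OpenCV 4.12 (cv2) and the standard library are available. Lean on these libraries where they do the work, as an engineer would, in place of code of your own. Each camera call takes 0.05 s, during which the arm holds its last target. There are 200 camera calls.

TASK

Pull up the sprung T-handle of the small assembly jig and twist it counter-clockwise until it drops into its rest notch, so that it stays retracted when you let go. Then slide the unlocked stop up to the contactor and gently push the contactor square and snug against the end fence, leaving the plunger parked, and do not force the mechanism, squeeze the contactor hard or disturb the loose things round the jig.

Things in the scene. Friction and masses are not known exactly. Their poses are not given: they have to be found in the camera images.
- fixture: Assembly jig, fixed to the bench: aluminium bed 240 x 104 mm on four feet, bed top 78 mm above the bench. Origin on the bench under the bed. x = slide direction, from the push tab (near the robot) to the end fence; z up. The fence is an upright steel plate 34 mm high, inner face at x = +95 mm. Side rails 8 mm high, inner faces at y = +/-43 mm.
- carriage (a joint): Travel in m along fixture +x of the sliding stop: a grey block with a jaw plate in front, the plunger in the middle, a push tab behind. 0 = locked by the pin in a bed hole (1 mm play), jaw face at fixture x = +8 mm. Unlocked it slides to 0.055 at most with about 3 N of friction and stays where left. With the contactor snug between jaw and fence it reads 0.042.
- stop: The sliding stop, a grey block 76 mm wide with a steel jaw plate 8 x 76 x 30 mm in front; axes as the fixture's. Origin at bed height under the plunger's axis, 42 mm behind the fixture's origin when locked; the jaw's front face is 50 mm ahead of it in x.
- tab_top (a point): Middle of the top edge, rear face, of the stop's push tab: an upright steel plate 6 mm thick, 50 mm wide, 28 mm tall above the block. Its top is 123 mm above the bench. Push it from behind (along fixture +x) or pinch it.
- t_handle: The plunger's black T-handle bar: 36 mm long (own x), 12 mm thick (own y), 15 mm tall (z). Origin at the bar's centre, 143 mm above the bench when locked. There is 28 mm free under the bar's centre, down to the rim of the steel bush. The bar lies along fixture x when locked and rises and turns with the plunger.
- plunger (a joint): Lift of the plunger in m. 0 = locked, pin in the bed. A spring pushes it down (7.5 N at 0, 10.5 N at 0.012) and it is damped, so pull slowly. Two lugs on the stem sit in a deep slot of the bush and clear its flat rim at 0.012. Hard stop at 0.016: pulling on loads the pin. In the rest notch, 4 mm deep in the rim, it reads about 0.008 and the pin is clear of the bed.
- twist (a joint): Turn of the plunger in rad, counter-clockwise from above; 0 = as locked (starts within 0.05), limit 1.62. Locked, it turns only a little in its slot. The bush was screwed in at random: the middle of the rest notch lies anywhere from 0.9 to 1.4, unmeasured. The lugs drop in only within 0.08 of it, then its walls block turning; elsewhere from 0.65 on they ride the flat rim.
- lock_pin: The plunger's steel pin and cross lugs, inside the stop and bush; moves with the T-handle. Origin on the plunger's axis. Only its forces matter: it must not be loaded over 45 N (by pulling hard on the end stop, turning hard on a notch wall, or shoving the locked stop).
- contactor: Grey contactor standing loose on the bed between jaw and fence, 75 mm (own x, across the jig) x 45 mm (own y, along the jig) x 66 mm tall, 0.15 to 0.3 kg. Origin at the centre of its underside. Home against the fence its origin is at fixture x = +72.5 mm.
- tape: Loose bystander on the bench at the near left of the jig: black tape roll lying flat, 58 mm across, 18 mm high, origin under its centre.
- relay: Loose bystander on the bench close to the jig's left side: plug-in relay standing upright, 21 x 27 x 32 mm, origin under its centre.
- gland: Loose bystander on the bench close to the jig's left side: grey plastic cable gland standing on its nut, 24 x 28 x 30 mm, origin under its centre.

How it is judged:
On the way:
1. the plunger rests in the notch by itself, the handle let go, the stop not yet moved (value of joint plunger between 0.0065 and 0.0098 m and value of joint twist above 0.7 rad and contact force between the fingers and t_handle below 0.2 N and value of joint carriage below 0.004 m), for 0.2 s.
At the end, for the whole second after the job is handed in: Plunger resting in its notch (lift 6.5 to 9.8 mm, turned over 0.7 rad), handle let go; contactor upright, at rest, within 1.7 mm of the end fence and square to it within 0.04 rad; stop closed on it (travel over 40.5 mm, where 42 is fully snug) (value of joint plunger between 0.0065 and 0.0098 m and value of joint twist above 0.7 rad and contact force between the fingers and t_handle below 0.2 N and value of joint carriage above 0.0405 m and x of contactor in the frame of fixture above 0.0708 m and angle between the y axis of contactor and the x axis of fixture, either way round below 0.04 rad and angle between contactor's own z axis and vertical below 0.05 rad and linear speed of contactor below 0.01 m/s); the robot touches nothing.
It fails at once if the plunger's pin or lugs are loaded over 45 N (forced against end stop, notch wall or lock hole) (contact force between lock_pin and anything else above 45 N).
It fails at once if the jaw presses the contactor with more than 25 N (contact force between stop and contactor above 25 N).
It fails at once if a loose bystander is shifted more than 15 mm (distance of any of tape, relay, gland from where it was at the start of the episode above 0.015 m).
It also fails if it takes over 72 s, if anything falls off the work surface, if the arm or the gripper's body presses on something with over 40 N, if the wrist force passes 120 N, or if a joint passes its speed limit or range.

## Working session

There is one attempt and no reset: what is moved stays moved. The work goes in short steps, Python scripts to look and compute and a tool call to move; the robot and the scene stay as the last step left them, time stands still between calls to the robot, and variables do not carry over. Pictures are saved under pics/ and viewed, at most 10 in all, crops included, and the job is handed in when it is done.

Besides the shell and the picture viewer there is one more tool, called as name(argument=value, ...), one argument or row to a line, values as JSON. apply_moves: Moves the arm, as the interface text tells. Its arguments: {"type":"object","properties":{"steps":{"type":"array","items":{"type":"number"}},"jaw":{"type":"number"},"newtons":{"type":"number"}},"required":["steps"]}

```bash
mkdir -p pics; python3 - <<'E'
from rig import *
import cv2
for n in("side","top"):
    cv2.imwrite(f"pics/{n}0.png",get_image(n)[:,:,::-1]); print(n,calibration(n))
print(get_state())
E
```

```text
side {'fx': 425.99071596843163, 'fy': 425.99071596843163, 'cx': 322.4584935446895, 'cy': 195.09945874227503, 'xyz': array([1.04448658, 0.43646246, 0.70271956]), 'rotation': array([0.39645628, 0.16895592, 0.35472942, 0.82972486])}
top {'fx': 471.05587608649034, 'fy': 471.05587608649034, 'cx': 320.48005035650516, 'cy': 202.18233766806844, 'xyz': array([0.40006896, 0.03144539, 0.9498189 ]), 'rotation': array([-0.69511452, -0.05485775,  0.0650977 ,  0.71384083])}
{'clock': 0.1, 'qpos': array([ 1.11600647e+00,  2.76541341e-01,  1.50597862e+00,  2.84028801e-05,
        1.36067547e+00, -1.20962031e-01]), 'qd': array([-0.00048792, -0.00229081, -0.00390528,  0.00097194,  0.0002323 ,
        0.0010886 ]), 'effort': array([ 2.04186981e-03, -4.17699087e+01, -2.46405905e+01, -1.54636496e-04,
        5.81580010e-03, -7.96626125e-06]), 'position': array([0.18818349, 0.54286311, 0.23053185]), 'ee_rot': array([-2.40841901e-04,  1.66142826e-01,  9.86101374e-01, -7.64466115e-04]), 'contact_force': array([-0.20511407, -1.04064942, -0.23944759]), 'moment': array([-0.01038847, -0.02793582,  0.00277793]), 'gripper_force': 0.0, 'width': 0.08563424113389641}
```

View pics/side0.png

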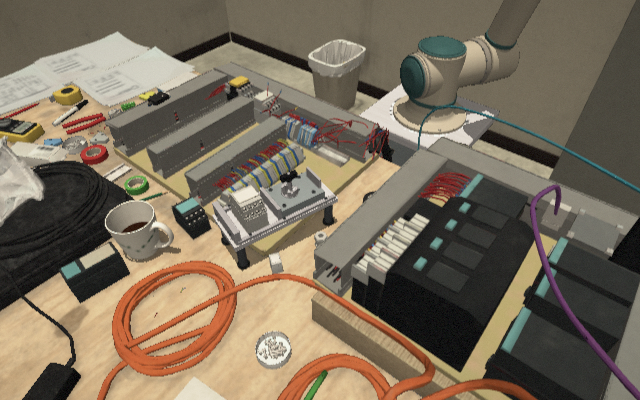

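View pics/top0.png

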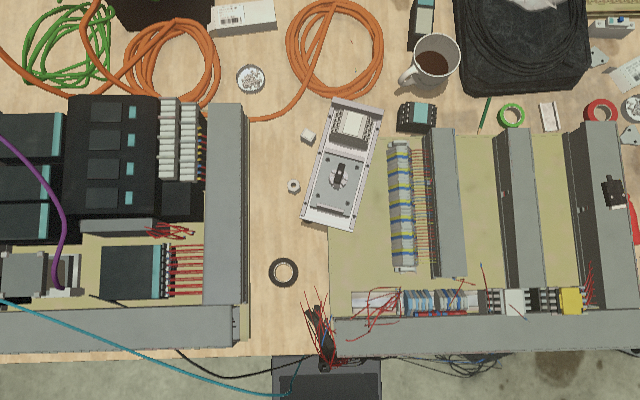

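The jig is at about (341,165) in the top view and (275,210) in the side view. The contactor is at the fence end (top of the image) and the T-handle is near (339,173). The next step is an enlarged crop.

```bash
cat > h.py <<'E'
from rig import *
import cv2, numpy as np
from scipy.spatial.transform import Rotation as R
def ray(n,u,v):
    c=calibration(n); q=c["rotation"]; r=R.from_quat([q[1],q[2],q[3],q[0]])
    d=r.apply([(u-c["cx"])/c["fx"],-(v-c["cy"])/c["fy"],-1.]); return c["xyz"],d
def onz(n,u,v,z):
    o,d=ray(n,u,v); return (o+d*(z-o[2])/d[2])
def pix(n,p):
    c=calibration(n); q=c["rotation"]; r=R.from_quat([q[1],q[2],q[3],q[0]])
    x=r.inv().apply(np.array(p)-c["xyz"]); return c["cx"]-c["fx"]*x[0]/x[2], c["cy"]+c["fy"]*x[1]/x[2]
def crop(n,x,y,w,h,s,f):
    im=get_image(n)[y:y+h,x:x+w,::-1]; cv2.imwrite(f,cv2.resize(im,None,fx=s,fy=s,interpolation=cv2.INTER_CUBIC))
E
python3 - <<'E'
from h import *
a=get_image("top")[85:245,285:395,::-1]; a=cv2.resize(a,None,fx=3.6,fy=3.6,interpolation=cv2.INTER_CUBIC)
b=get_image("side")[160:275,205:345,::-1]; b=cv2.resize(b,None,fx=2.85,fy=2.85,interpolation=cv2.INTER_CUBIC)
o=np.zeros((576,800,3),np.uint8); o[:a.shape[0],:a.shape[1]]=a; o[:b.shape[0],400:400+b.shape[1]]=b[:,:400]
cv2.imwrite("pics/c1.png",o)
E
```

```text
(no output)
```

View pics/c1.png

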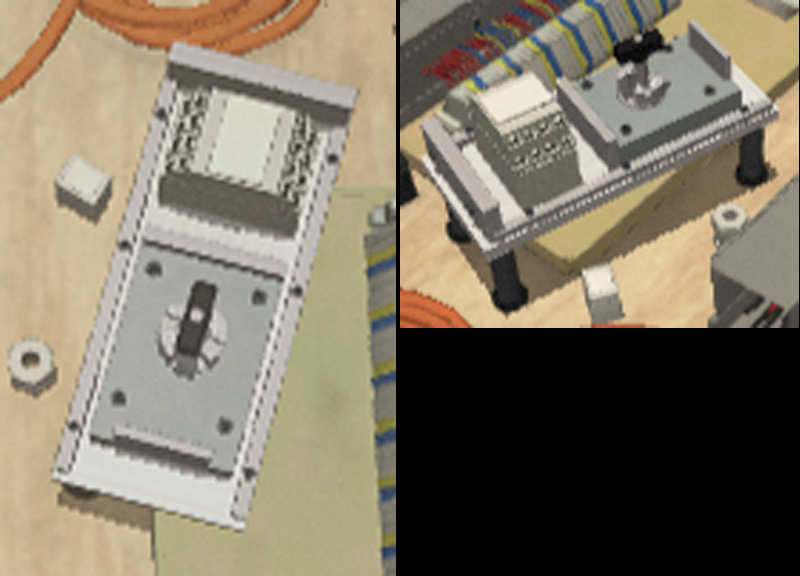

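The crop shows the handle bar from about crop (208,284) to (187,350), with a light dot at (197,317). The rear bed edge runs (53,478) to (243,525), and the contactor sits slightly rotated, away from the fence.

```bash
python3 - <<'E'
from h import *
t=lambda x,y,z:onz("top",285+x/3.6,85+y/3.6,z)
s=lambda x,y,z:onz("side",205+(x-400)/2.85,160+y/2.85,z)
BL,BR=t(53,478,.078),t(243,525,.078); print("rear",BL,BR)
d=BR-BL; print("yaw from rear",np.degrees(np.arctan2(d[0],-d[1])), np.hypot(*d[:2]))
a,b=t(62,470,.086),t(166,90,.086);d=a*0+b-a;print("left rail",np.degrees(np.arctan2(d[1],d[0])))
a,b=t(208,284,.1505),t(187,350,.1505);d=a-b;print("bar yaw",np.degrees(np.arctan2(d[1],d[0])),d,(a+b)/2, t(197,317,.1505))
print("handle side",s(640,45,.1505))
print("tabtop",t(115,430,.123),t(212,460,.123))
print("fence top in/out",t(172,45,.112),t(355,93,.112))
print("relay,gland",t(83,180,.032),t(32,360,.03),"tape",onz("top",284,272,.018))
f=get_state(); print(R.from_quat(np.roll(f["ee_rot"],-1)).as_matrix())
E
```

```text
rear [0.52088159 0.05624261 0.078     ] [ 0.49383991 -0.04135834  0.078     ]
yaw from rear -15.486121637084922 0.10127782372248034
left rail -16.38532695338731
bar yaw -19.177470532871254 [ 0.03246732 -0.011292    0.        ] [ 0.58762718 -0.01725669  0.1505    ] [ 0.58757706 -0.01699528  0.1505    ]
handle side [ 0.59412104 -0.01230081  0.1505    ]
tabtop [0.53778352 0.02385886 0.123     ] [ 0.52156673 -0.02356391  0.123     ]
fence top in/out [ 0.74228605 -0.01131198  0.112     ] [ 0.71384332 -0.10554962  0.112     ]
relay,gland [0.69598943 0.03726907 0.032     ] [0.59371231 0.06789274 0.03      ] tape [0.42303261 0.09082817 0.018     ]
[[-9.44820322e-01  3.27588666e-01 -4.75367908e-04]
 [ 3.27588992e-01  9.44819768e-01 -1.02917072e-03]
 [ 1.11992334e-04 -1.12810670e-03 -9.99999357e-01]]
```

apply_moves(
  steps=[1,-1,1,-7,2.6,-3.2,2,-14,4.2,-5.6,3,-21,5.9,-8,4,-28,7.6,-10.4,5,-35,9.3,-12.8,5,-42,11,-15.2,5,-49,12.8,-17.6,5,-56],
  jaw=120,
  newtons=25,
)

```text
clock: 0.87
position: [0.3168, 0.366, 0.2815]
ee_rot: [0.0, 0.612, 0.791, 0.0]
contact_force: [1.2, 1.2, 0.2]
width: 0.0453
gripper_force: 0.0
```

apply_moves(
  steps=[1.7,-2.4,0,-7,3.4,-4.8,0,-14,5.1,-7.2,0,-21,6.8,-9.6,0,-28,8.5,-12,0,-35,10.2,-14.4,0,-42,11.9,-16.8,0,-49,13.6,-19.2,0,-56],
)

```text
clock: 1.53
position: [0.4529, 0.1739, 0.2813]
ee_rot: [-0.0, 0.912, 0.411, -0.0]
contact_force: [0.7, 0.6, 0.9]
width: 0.0452
gripper_force: 0.0
```

apply_moves(
  steps=[1.7,-2.4,0,-7,3.4,-4.8,0,-14,5.1,-7.2,0,-21,6.8,-9.6,0,-28,8.5,-12,-1,-35,10.2,-14.4,-2,-42,11.9,-16.8,-3,-49,13.4,-19.1,-4,-56],
)

```text
clock: 2.2
position: [0.5872, -0.0172, 0.2406]
ee_rot: [0.0, 0.998, -0.065, 0.0]
contact_force: [-0.2, -0.4, -0.8]
width: 0.0455
gripper_force: 0.0
```

apply_moves(
  steps=[0,0,-1,-5,0,0,-2.5,-9,0,0,-4,-9,0,0,-5.5,-9,0,0,-7,-9,0,0,-8.5,-9,0,0,-8.5,-9],
)

```text
clock: 2.78
position: [0.5841, -0.0155, 0.153]
ee_rot: [0.0, 0.99, -0.14, -0.003]
contact_force: [-0.0, -0.0, -0.7]
width: 0.0454
gripper_force: 0.0
```

```bash
python3 - <<'E'
from h import *
print(get_state()["position"],pix("top",[.587,-.017,.1505]),pix("side",[.587,-.017,.1505]))
a=get_image("top")[125:225,290:390,::-1]; a=cv2.resize(a,None,fx=4,fy=4,interpolation=cv2.INTER_CUBIC)
b=get_image("side")[140:240,245:345,::-1]; b=cv2.resize(b,None,fx=4,fy=4,interpolation=cv2.INTER_CUBIC)
cv2.imwrite("pics/c2.png",np.hstack([a,b]))
E
```

```text
[ 0.58408228 -0.01545694  0.15302192] (np.float64(339.7363700683861), np.float64(173.37860421268988)) (np.float64(289.8660138165112), np.float64(172.96958093337668))
```

View pics/c2.png

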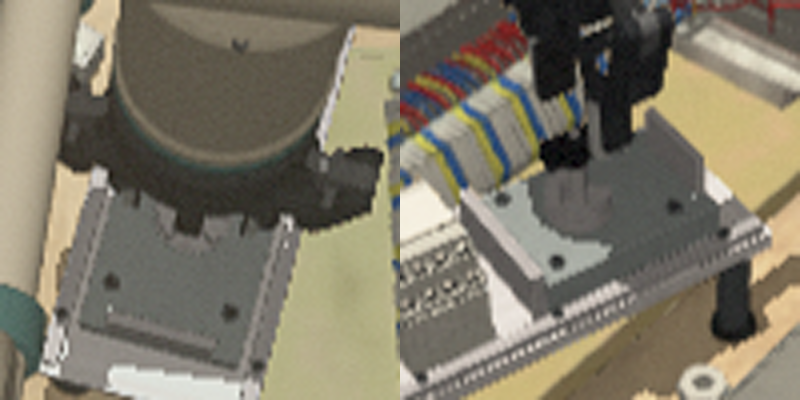

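apply_moves(
  steps=[0.1,0,-1,0,0.1,0,-2,0,0.1,0,-3,0,0.1,0,-3,0,0.1,0,-3,0,0.1,0,-3,0],
)

```text
clock: 3.38
position: [0.5875, -0.0157, 0.1263]
ee_rot: [0.0, 0.99, -0.14, 0.0]
contact_force: [0.1, -0.5, -1.3]
width: 0.0453
gripper_force: 0.0
```

apply_moves(
  steps=[0,0,0,0,0,0,0,0,0,0,0,0,0,0,0,0],
  jaw=200,
  newtons=20,
)

```text
clock: 3.72
position: [0.5876, -0.0157, 0.1267]
ee_rot: [0.0, 0.99, -0.14, 0.0]
contact_force: [-0.3, -0.1, 0.7]
width: 0.0186
gripper_force: 0.0
```

```bash
python3 - <<'E'
from h import *
s=get_state();print(s["position"],s["contact_force"],s["moment"],s["width"],s["gripper_force"],s["qpos"])
a=get_image("top")[125:225,290:390,::-1]; a=cv2.resize(a,None,fx=4,fy=4,interpolation=cv2.INTER_CUBIC)
b=get_image("side")[140:240,245:345,::-1]; b=cv2.resize(b,None,fx=4,fy=4,interpolation=cv2.INTER_CUBIC)
cv2.imwrite("pics/c3.png",np.hstack([a,b]))
E
```

```text
[ 0.58758096 -0.01573052  0.12666684] [-0.2518704  -0.11063963  0.68476948] [-0.04429404  0.03793624 -0.00321434] 0.018580690893878694 0.0 [-1.45048023e-01  3.69528284e-01  1.63794175e+00 -1.10282187e-04
  1.13354221e+00  1.70724439e+00]
```

View pics/c3.png

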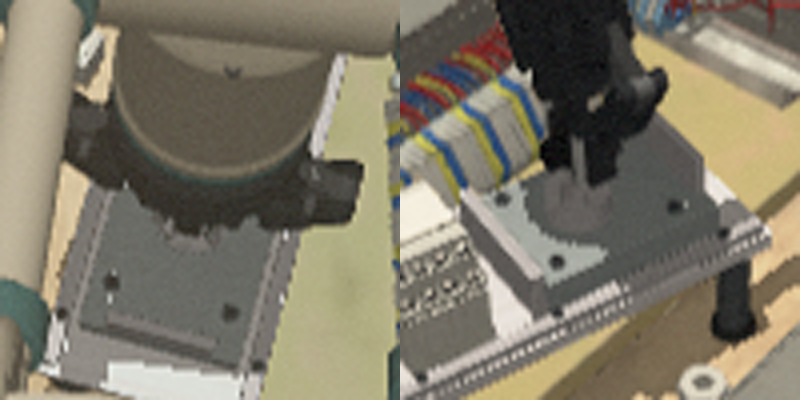

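The fingers straddle the handle at 18.6 mm opening with no contact, so y alignment is within about 3 mm. Next is a gentle close.

apply_moves(
  steps=[0,0,0,0,0,0,0,0,0,0,0,0,0,0,0,0],
  jaw=225,
  newtons=20,
)

```text
clock: 4.15
position: [0.5874, -0.0166, 0.1266]
ee_rot: [0.001, 0.99, -0.14, 0.0]
contact_force: [-1.2, -3.5, 2.8]
width: 0.0116
gripper_force: 22.2
```

apply_moves(
  steps=[0,-0.1,0,0,0,-0.1,0.15,0,0,-0.1,0.3,0,0,-0.1,0.45,0,0,-0.1,0.6,0,0,-0.1,0.8,0,0,-0.1,1.0,0,0,-0.1,1.0,0],
  jaw=235,
  newtons=32,
)

```text
clock: 4.82
position: [0.5869, -0.0166, 0.1361]
ee_rot: [0.0, 0.99, -0.14, -0.001]
contact_force: [1.6, -3.5, -10.6]
width: 0.0109
gripper_force: 32.9
```

apply_moves(
  steps=[0,0,0.1,0,0,0,0.2,0,0,0,0.3,0,0,0,0.3,0,0,0,0.3,0,0,0,0.3,0],
)

```text
clock: 5.32
position: [0.587, -0.0167, 0.1393]
ee_rot: [0.0, 0.99, -0.14, -0.0]
contact_force: [0.2, -3.1, -11.4]
width: 0.0111
gripper_force: 32.9
```

apply_moves(
  steps=[0,0,0.1,0,0,-0.05,0.1,3,0,-0.05,0.1,7,0,-0.05,0.1,11,0,-0.05,0.1,15,0,-0.05,0.1,19,0,-0.05,0.1,22,0,-0.05,0.1,22],
)

```text
clock: 5.98
position: [0.5869, -0.0174, 0.1402]
ee_rot: [0.0, 0.999, 0.052, -0.001]
contact_force: [-0.1, -4.7, -11.9]
width: 0.0113
gripper_force: 32.8
```

```bash
python3 - <<'E'
from h import *
s=get_state();print(s["position"],s["contact_force"],s["moment"],s["width"],s["gripper_force"],s["ee_rot"])
E
```

```text
[ 0.58685968 -0.01736072  0.14022461] [ -0.13292553  -4.72448998 -11.85111938] [-0.61876662  0.06984648  0.00721284] 0.011256460278541214 32.83598005771637 [ 1.86216986e-04  9.98661532e-01  5.17177895e-02 -6.17078315e-04]
```

apply_moves(
  steps=[0,0.05,0,4,0,0.05,0,8,0,0.05,0,12,0,0.05,0,16,0,0.05,0,20,0,0.05,0,23,0,0.05,0,23],
)

```text
clock: 6.57
position: [0.587, -0.0179, 0.1403]
ee_rot: [0.001, 0.968, 0.25, -0.001]
contact_force: [-0.9, -6.6, -11.9]
width: 0.0113
gripper_force: 32.9
```

apply_moves(
  steps=[0,0,-0.05,0,0,0,-0.1,0,0,0,-0.15,0,0,0,-0.2,0,0,0,-0.25,0,0,0,-0.25,0],
)

```text
clock: 7.07
position: [0.5871, -0.018, 0.1387]
ee_rot: [0.001, 0.969, 0.249, -0.0]
contact_force: [-1.3, -5.9, -7.9]
width: 0.0112
gripper_force: 33.5
```

apply_moves(
  steps=[0,-0.1,-0.15,0,0,-0.1,-0.2,1,0,-0.1,-0.2,2,0,-0.1,-0.2,3,0,-0.1,-0.2,4,0,-0.1,-0.2,5,0,-0.1,-0.2,5],
)

```text
clock: 7.65
position: [0.5875, -0.0184, 0.1385]
ee_rot: [0.001, 0.957, 0.291, 0.001]
contact_force: [-3.6, -5.8, 3.1]
width: 0.0114
gripper_force: 34.8
```

```bash
cat > s.py <<'E'
from h import *
s=get_state();q=s["ee_rot"];print(s["position"].round(4),s["contact_force"].round(1),s["moment"].round(3),"twist",round(2*np.arctan2(q[2],q[1])+.281,3))
E
python3 s.py
```

```text
[ 0.5875 -0.0184  0.1385] [-3.6 -5.8  3.1] [-0.755  0.794  0.11 ] twist 0.872
```

apply_moves(
  steps=[0,0,0.07,0,0,0,0.07,1,0,0,0.07,2,0,0,0.07,3,0,0,0.07,4,0,0,0.07,5,0,0,0.07,6,0,0,0.07,6],
)

```text
clock: 8.32
position: [0.5875, -0.0185, 0.1385]
ee_rot: [0.001, 0.94, 0.341, 0.0]
contact_force: [-2.7, -5.2, -0.5]
width: 0.0112
gripper_force: 34.4
```

```bash
python3 s.py
```

```text
[ 0.5875 -0.0185  0.1385] [-2.7 -5.2 -0.5] [-0.799  0.553  0.056] twist 0.977
```

apply_moves(
  steps=[0,0,0,1,0,0,0,2,0,0,0,3,0,0,0,4,0,0,0,5,0,0,0,5],
)

```text
clock: 8.82
position: [0.5876, -0.0186, 0.1385]
ee_rot: [0.001, 0.924, 0.382, 0.0]
contact_force: [-2.7, -5.4, -1.0]
width: 0.0111
gripper_force: 34.3
```

```bash
python3 s.py
```

```text
[ 0.5876 -0.0186  0.1385] [-2.7 -5.4 -1. ] [-0.927  0.52  -0.019] twist 1.064
```

apply_moves(
  steps=[0,0,0,1,0,0,0,2,0,0,0,3,0,0,0,4,0,0,0,5,0,0,0,5],
)

```text
clock: 9.32
position: [0.5877, -0.0187, 0.1383]
ee_rot: [0.001, 0.907, 0.422, 0.0]
contact_force: [-1.7, -4.7, -2.1]
width: 0.0115
gripper_force: 34.2
```

```bash
python3 s.py
```

```text
[ 0.5877 -0.0187  0.1383] [-1.7 -4.7 -2.1] [-0.903  0.511 -0.029] twist 1.151
```

apply_moves(
  steps=[0,0,0,1,0,0,0,2,0,0,0,3,0,0,0,4,0,0,0,5,0,0,0,5],
)

```text
clock: 9.82
position: [0.5877, -0.0189, 0.137]
ee_rot: [0.001, 0.887, 0.461, -0.0]
contact_force: [-1.1, -6.2, -9.9]
width: 0.0112
gripper_force: 33.2
```

```bash
python3 s.py
```

```text
[ 0.5877 -0.0189  0.137 ] [-1.1 -6.2 -9.9] [-1.04   0.091  0.098] twist 1.239
```

Force is back to full spring load and z has fallen, so the lugs are in the notch. I'll lower them in.

apply_moves(
  steps=[0,0,-0.05,0,0,0,-0.1,0,0,0,-0.15,0,0,0,-0.2,0,0,0,-0.25,0,0,0,-0.3,0,0,0,-0.35,0,0,0,-0.35,0],
)

```text
clock: 10.48
position: [0.5879, -0.0189, 0.1347]
ee_rot: [0.002, 0.888, 0.461, 0.0]
contact_force: [-1.6, -5.4, -2.4]
width: 0.011
gripper_force: 34.1
```

```bash
python3 s.py
```

```text
[ 0.5879 -0.0189  0.1347] [-1.6 -5.4 -2.4] [-0.953  0.43   0.071] twist 1.239
```

apply_moves(
  steps=[0,0,0,0,0,0,0,0,0,0,0,0,0,0,0,0,0,0,0,0],
  jaw=170,
)

```text
clock: 10.9
position: [0.5879, -0.0173, 0.1337]
ee_rot: [0.0, 0.888, 0.461, 0.001]
contact_force: [-0.6, 0.1, -0.1]
width: 0.0283
gripper_force: 0.0
```

apply_moves(
  steps=[0,0,1,0,0,0,3,0,0,0,5,0,-4,0,7,0,-8,0,8,0,-12,1,8,0,-16,2,8,0,-16,2,8,0],
)

```text
clock: 11.57
position: [0.4184, 0.0045, 0.213]
ee_rot: [-0.003, 0.887, 0.461, -0.003]
contact_force: [-0.2, 0.2, -0.0]
width: 0.0284
gripper_force: 0.0
```

```bash
python3 - <<'E'
from h import *
print(get_state()["position"],get_state()["contact_force"])
a=get_image("top")[85:245,285:395,::-1]; a=cv2.resize(a,None,fx=3.6,fy=3.6,interpolation=cv2.INTER_CUBIC)
b=get_image("side")[160:275,205:345,::-1]; b=cv2.resize(b,None,fx=2.85,fy=2.85,interpolation=cv2.INTER_CUBIC)
o=np.zeros((576,800,3),np.uint8); o[:a.shape[0],:a.shape[1]]=a; o[:b.shape[0],400:400+b.shape[1]]=b[:,:400]
cv2.imwrite("pics/c4.png",o)
E
```

```text
[0.41837176 0.00447798 0.21304361] [-0.21516687  0.18096866 -0.01865215]
```

View pics/c4.png

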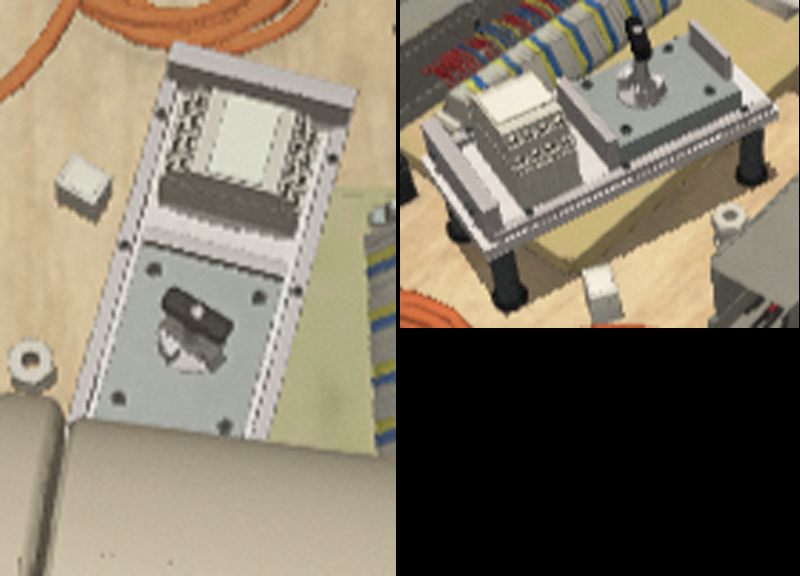

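The handle is parked, turned about 71° and raised. The stop and contactor look unmoved. Next I turn the tool back, shut the fingers and drop down behind the tab.

apply_moves(
  steps=[0.5,0,-0.5,-7,1,0.1,-1,-14,2,0.2,-1.5,-21,3,0.3,-2,-28,4,0.4,-2,-35,5,0.5,-2,-42,6,0.7,-2,-49,6,0.7,-2,-56],
  jaw=255,
)

```text
clock: 12.33
position: [0.4917, 0.0091, 0.1934]
ee_rot: [0.0, 1.0, -0.013, 0.002]
contact_force: [0.3, 0.7, -0.2]
width: 0.0004
gripper_force: 0.0
```

apply_moves(
  steps=[0,0,-0.5,-7,0,0,-1,-14,0,0,-2,-15,0,0,-3,-15,0,0,-4,-15,0,0,-4,-15,0,0,-4,-15],
)

```text
clock: 12.92
position: [0.487, 0.0093, 0.1521]
ee_rot: [0.0, 0.99, -0.14, -0.001]
contact_force: [0.5, -0.5, 0.6]
width: 0.0
gripper_force: 0.0
```

apply_moves(
  steps=[0,0.1,-1.5,-0.5,0,0.1,-3,-0.5,0,0.1,-4.4,-0.5,0,0.1,-4.4,-0.5,0,0.1,-4.4,-0.5],
)

```text
clock: 13.33
position: [0.4874, 0.0103, 0.1091]
ee_rot: [0.0, 0.99, -0.144, -0.0]
contact_force: [0.1, -0.1, 0.6]
width: -0.0
gripper_force: 0.0
```

```bash
python3 s.py; python3 - <<'E'
from h import *
a=get_image("top")[85:245,285:395,::-1]; a=cv2.resize(a,None,fx=3.6,fy=3.6,interpolation=cv2.INTER_CUBIC)
b=get_image("side")[140:255,235:375,::-1]; b=cv2.resize(b,None,fx=2.85,fy=2.85,interpolation=cv2.INTER_CUBIC)
o=np.zeros((576,800,3),np.uint8); o[:a.shape[0],:a.shape[1]]=a; o[:b.shape[0],400:400+b.shape[1]]=b[:,:400]
cv2.imwrite("pics/c5.png",o)
E
```

```text
[0.4874 0.0103 0.1091] [ 0.1 -0.1  0.6] [-0.019  0.017  0.026] twist -0.009
```

View pics/c5.png

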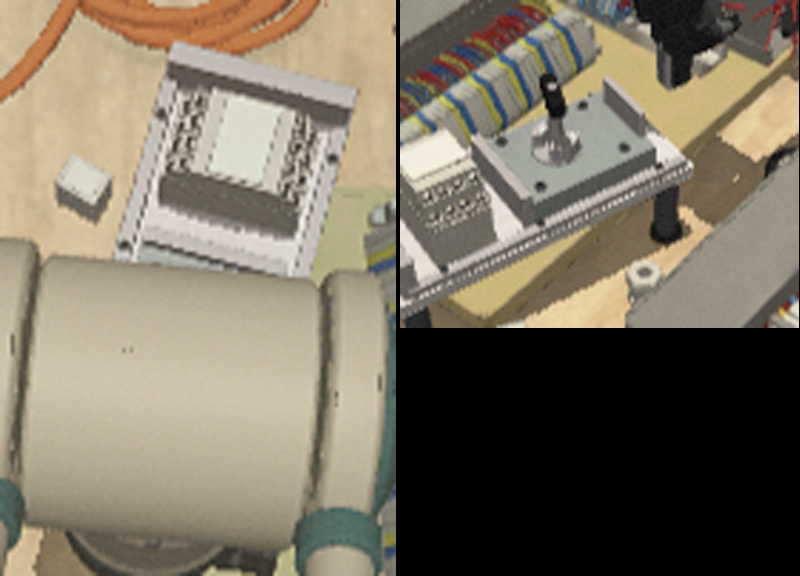

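Fingers are clear behind the tab. I'll approach along fixture +x, which is (0.958, -0.286).

apply_moves(
  steps=[0.48,-0.14,0,0,0.96,-0.29,0,0,1.44,-0.43,0,0,1.92,-0.57,0,0,2.3,-0.69,0,0,2.49,-0.74,0,0,2.68,-0.8,0,0,2.68,-0.8,0,0],
)

```text
clock: 14.1
position: [0.5146, 0.0021, 0.1089]
ee_rot: [0.0, 0.989, -0.145, -0.0]
contact_force: [-0.3, -0.2, -1.0]
width: 0.0001
gripper_force: 0.0
```

apply_moves(
  steps=[0.1,-0.03,0,0,0.29,-0.09,0,0,0.48,-0.14,0,0,0.67,-0.2,0,0,0.86,-0.26,0,0,1.05,-0.31,0,0,1.25,-0.37,0,0,1.44,-0.43,0,0],
)

```text
clock: 14.77
position: [0.5283, -0.0019, 0.1089]
ee_rot: [0.0, 0.989, -0.145, -0.001]
contact_force: [-3.7, 0.3, 2.1]
width: 0.0002
gripper_force: 1.8
```

apply_moves(
  steps=[0.19,-0.06,0,0,0.38,-0.11,0,0,0.57,-0.17,0,0,0.77,-0.23,0,0,0.96,-0.29,0,0,1.15,-0.34,0,0,1.34,-0.4,0,0,1.53,-0.46,0,0],
)

```text
clock: 15.43
position: [0.5431, -0.0064, 0.1089]
ee_rot: [-0.0, 0.989, -0.145, -0.001]
contact_force: [-5.5, 2.2, 3.7]
width: 0.0003
gripper_force: 2.9
```

apply_moves(
  steps=[0.1,-0.03,0,0,0.19,-0.06,0,0,0.29,-0.09,0,0,0.38,-0.11,0,0,0.48,-0.14,0,0,0.57,-0.17,0,0,0.67,-0.2,0,0,0.77,-0.23,0,0],
)

```text
clock: 16.1
position: [0.5508, -0.0087, 0.1089]
ee_rot: [-0.0, 0.989, -0.145, -0.001]
contact_force: [-5.1, 1.4, 3.0]
width: -0.0003
gripper_force: 2.7
```

apply_moves(
  steps=[0.1,-0.03,0,0,0.19,-0.06,0,0,0.29,-0.09,0,0,0.38,-0.11,0,0,0.48,-0.14,0,0],
)

```text
clock: 16.52
position: [0.5556, -0.0101, 0.109]
ee_rot: [0.0, 0.989, -0.145, -0.001]
contact_force: [-5.1, 2.2, 2.8]
width: -0.0002
gripper_force: 2.7
```

apply_moves(
  steps=[0.05,-0.015,0,0,0.1,-0.03,0,0,0.15,-0.045,0,0,0.19,-0.06,0,0],
)

```text
clock: 16.85
position: [0.5576, -0.0107, 0.1089]
ee_rot: [-0.0, 0.989, -0.145, -0.001]
contact_force: [-5.3, 2.1, 2.4]
width: -0.0004
gripper_force: 2.6
```

apply_moves(
  steps=[0.05,-0.015,0,0,0.1,-0.03,0,0,0.15,-0.045,0,0,0.19,-0.06,0,0],
)

```text
clock: 17.18
position: [0.559, -0.0112, 0.109]
ee_rot: [-0.0, 0.989, -0.145, -0.001]
contact_force: [-6.0, 2.4, 4.4]
width: -0.0002
gripper_force: 3.4
```

apply_moves(
  steps=[0.05,-0.015,0,0,0.1,-0.03,0,0,0.1,-0.03,0,0],
)

```text
clock: 17.43
position: [0.559, -0.0112, 0.109]
ee_rot: [-0.0, 0.989, -0.145, -0.002]
contact_force: [-7.8, 1.4, 4.9]
width: -0.0002
gripper_force: 4.1
```

apply_moves(
  steps=[0.05,-0.015,0,0,0.1,-0.03,0,0,0.1,-0.03,0,0],
)

```text
clock: 17.68
position: [0.559, -0.0112, 0.109]
ee_rot: [-0.0, 0.989, -0.145, -0.003]
contact_force: [-9.5, 3.3, 7.4]
width: 0.0001
gripper_force: 5.1
```

apply_moves(
  steps=[0.05,-0.015,0,0,0.1,-0.03,0,0,0.1,-0.03,0,0],
)

```text
clock: 17.93
position: [0.559, -0.0112, 0.1089]
ee_rot: [-0.0, 0.989, -0.145, -0.004]
contact_force: [-12.2, 3.5, 8.7]
width: -0.0002
gripper_force: 6.1
```

The stop is snug: position holds while the force rises to 12 N. I'll back off and look.

apply_moves(
  steps=[-0.15,0.045,0,0,-0.3,0.09,0,0,-0.6,0.18,0,0,-1.2,0.36,0,0,-2.4,0.7,0,0,-4,1.2,0,0,-6,1.8,0,0,-8,2.4,1,0],
)

```text
clock: 18.6
position: [0.4825, 0.0116, 0.1178]
ee_rot: [0.0, 0.989, -0.145, -0.0]
contact_force: [1.0, 0.3, -0.1]
width: -0.0003
gripper_force: 0.0
```

apply_moves(
  steps=[-2,0,2,0,-4,2,5,0,-6,5,8,0,-8,8,10,0,-10,11,10,0,-12,14,10,0,-13,17,10,0,-13,18,10,0],
)

```text
clock: 19.27
position: [0.3517, 0.1947, 0.2198]
ee_rot: [-0.002, 0.99, -0.143, 0.001]
contact_force: [1.1, -0.8, 0.3]
width: -0.0003
gripper_force: 0.0
```

```bash
python3 s.py; python3 - <<'E'
from h import *
a=get_image("top")[85:245,285:395,::-1]; a=cv2.resize(a,None,fx=3.6,fy=3.6,interpolation=cv2.INTER_CUBIC)
b=get_image("side")[160:275,205:345,::-1]; b=cv2.resize(b,None,fx=2.85,fy=2.85,interpolation=cv2.INTER_CUBIC)
o=np.zeros((576,800,3),np.uint8); o[:a.shape[0],:a.shape[1]]=a; o[:b.shape[0],400:400+b.shape[1]]=b[:,:400]
cv2.imwrite("pics/c6.png",o)
E
```

```text
[0.3517 0.1947 0.2198] [ 1.1 -0.8  0.3] [-0.014 -0.027  0.043] twist -0.006
```

View pics/c6.png

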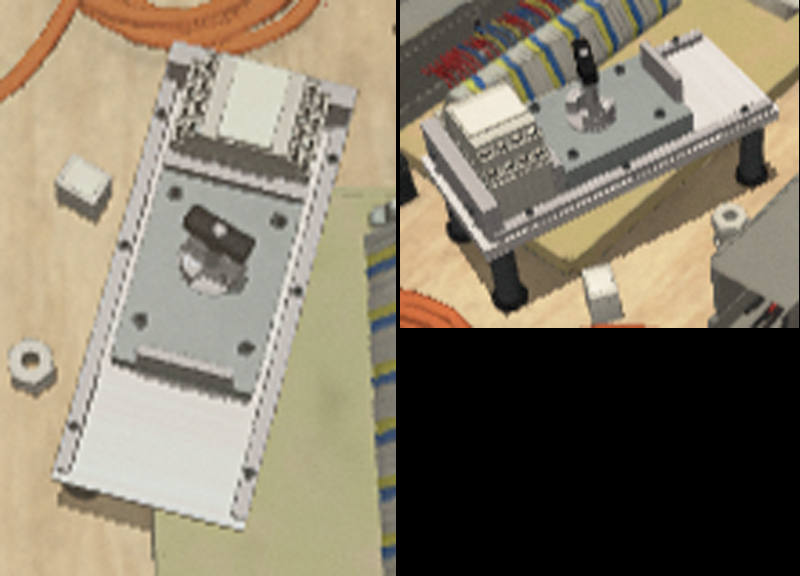

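The contactor sits square against the fence, the stop is closed on it, the plunger is still raised and twisted, and the relay and gland haven't moved. I'm handing it in.

```bash
python3 -c "
from rig import *
print(sign_off())"
```

```text
the job is handed in; nothing more can be done
None
```

I handed the job in at about 19 s of robot time: the plunger is parked in its rest notch, and the stop is closed with the contactor snug and square against the end fence; the relay and gland look unmoved (I did not re-check the tape), and the hand-in gave no verdict.

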